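# Spare pawns into the secret drawer of the chess box

### The arm

A 6-joint arm with a two-finger parallel gripper is mounted at the origin on the work surface. World frame = base frame: x ahead of the robot, y to its left, z up, the work surface at z = 0. Lengths are in m, angles in rad, forces in N, time in s.
With the tool pointing down it reaches from about 0.35 to 0.775 m from the base axis. Payload 5.5 kg.
Tool frame: the origin (TCP) lies at the very end of the fingers, on their centre line; the grasp point (between the pads) lies 19 mm behind it (env.grip_point_offset is the distance from the TCP to the grasp point, in m); z points along the fingers, y is the line along which they close (so a half turn about z gives the same grasp; the last joint's range is limited). The gripper opens to 85 mm and grips with 20 to 120 N. Pads are 22 mm wide; open, the fingers measure 114 mm over their backs; the gripper's body (76 mm by 85 mm) begins 54 mm behind the grasp point. The pads swing forward as they close: fully open they stand 13 mm farther back than shut.
Start: joints at [0.96, 0.313, 0.046, 1.304, 0, 1.431], TCP at [0.261, 0.512, 0.231] pointing down, gripper open.
Joint ranges: [-2.76, 2.76], [-0.86, 1.69], [-1.03, 1.26], [-2.2, 2.34], [-1.47, 1.5], [-3.14, 3.14]. Speed limits (rad/s): [2.57, 2.57, 3.14, 3.14, 3.14, 3.14].

### API

Orientations are given as a unit quaternion [w, x, y, z].
In Python, from workcell import sensors, imaging, workorder, env gives the robot as it stands.
- The arm moves only by the shell command python3 -m handwheel 'ROWS' [FORCE]. ROWS is JSON, a list of rows, each a list of 5 numbers: the shift along the tool's x, y, z in mm, then the turn about the tool's z in rad, then the opening, from 0 (shut) to 1 (fully open). A call has 1 to 8 rows; each row is the pose to reach, as a shift and turn from the pose commanded when the call began, along the tool's axes at that moment; what a row does not reach only later rows make up. A row lasts 1/10 s, in which the tool goes at most 50 mm and 8.59 degrees, less where a joint would pass 70% of its speed; a pose out of reach is approached as far as the arm can. A call with a gripper value outside its range is refused whole. The fingers move at their own pace and stop on an object; FORCE is the grip in N (left out, the last holds). Time passes only in rows, so rows that repeat a pose let the fingers close. It gives the time, the measured TCP pose, the force, the opening and the grip force at its end, in the units of the state.
- sensors.get_state(): the state, without advancing time (a new reading comes with each control period).
- imaging.read_camera(name): name is "scene" or "top" or "wrist"; returns a dict with "color" (420x560x3 uint8, blue, green, red), "z_map" (420x560 float32, m along the optical axis (not along the pixel's ray), 0 where there is no reading), "fx", "fy", "cx", "cy" (pixels), "xyz" and "rotation" of the camera in the world. Camera axes: x right, y down, z forward; pixel columns grow to the right and rows downward; lengths in m; the calibration is good to about 2 mm. A picture is of the moment at which its call begins.
- workorder.hand_in(): hands the job in; it is judged then, once.
The state is a dict: "clock": time; "joint_pos": joint angles; "qvel": joint speeds; "tau": joint torques, N m; "tcp_pos": TCP position; "orientation": TCP orientation; "wrist_force": force on the tool from outside, world axes, zero at the start; "ft_torque": the same for the moment, N m; "finger_gap": finger opening in m; "grip_force": force on a finger pad.
Only numpy, scipy, OpenCV 4.12 (cv2) and the standard library are available. Lean on these libraries where they do the work, as an engineer would, in place of code of your own. Each camera call takes 0.05 s, during which the arm holds its last target. There are 200 camera calls.

### The job

With the blade of the flat opener from the cork mat, lever the chess box's cover up until it stands open, and put the opener back on the cork mat. Then press the brass button inside the box so that the hidden drawer springs out, put every yellow pawn on the table in the drawer while it is open, and push it fully home until it latches. Leave the cover standing open, and do not knock over the white porcelain knight.

Things in the scene. Friction and masses are not known exactly. Their poses are not given: they have to be found in the camera images.
- box: beech chess box, fixed, 150 (x) x 200 (y) x 88 mm high without cover. Origin: centre of its underside; front faces its own -x. Upper tray: floor 56, rim 88 mm above the table, walls 8 mm; the secret drawer is below. A dark ledge 12 mm deep along the front, its top 76 mm above the table, leaves under the shut cover's overhang a slot 12 mm high, 12 mm deep (76 to 88 mm up), for a blade only
- box_hinge (a point): middle of the cover's hinge line at the top of the box's back wall: at x = +75, z = +88 mm in the box's frame; the hinge runs along the box's y
- cover (a joint): angle of the cover, rad: 0 shut, 1.8 fully back. A beech board 162 x 200 x 8 mm, 120 g, with pale and dark inlay, hinged along the back, no handle, overhanging the box's front by 12 mm. Its hinge is stiff: it stays at whatever angle it is left and takes about 1.5 N at the front edge to raise. Standing open: more than about 1.2 rad
- cover_lip (a point): middle of the lower front edge of the cover, 162 mm from the hinge line
- latch (a joint): travel of the brass push button (the push-to-open latch), m: 0 up, 0.007 fully down; needs about 5.5 N to press right down, springs back up; the drawer is released from about 0.004 on
- latch_top (a point): centre of the top of the brass push button, 24 mm across, in the box's upper tray, 20 mm in front of the box's middle and on its middle line; its top is 71.5 mm above the table, 15 mm above the tray floor; reached from above once the cover stands open
- drawer (a joint): how far the secret drawer is out, m: 0 home and latched, 0.105 fully out; slides along the box's -x. Once released a spring (1 to 2 N) drives it out and holds it out. Pushed home against about 6 N, past 0 to as far as -0.004, it latches by itself and springs back to about 0. Latched home: under 0.005
- drawer_in (a point): centre of the drawer's inner floor (11 mm above the table), axes as the box's. Clear inside 118 (x) x 170 mm (y); side and back walls 28 mm, front panel 39 mm above this floor. Fully out, the part from x = -59 to +44 mm about this point lies clear in front of the box. Nothing in it may rise over 39 mm above its floor, to pass under the box
- drawer_front (a point): centre of the outer face of the drawer's dark front panel (20 mm thick, 200 mm wide, 7 to 50 mm above the table), which looks like the box's plinth; shut, it stands 18 mm proud of the box's front wall and 6 mm proud of the ledge above it; the place to push it shut
- cork_mat: cork mat 220 x 120 x 4 mm, fixed flat on the table, on one side of the box, long side along its x. Origin: centre of its underside
- felt_mat: green felt mat 220 x 170 x 4 mm, fixed flat on the table on the other side, on which the pieces stand. Origin: centre of its underside
- blade: flat opener, 60 g, lying flat on the cork mat: a red handle 80 x 24 x 14 mm with a straight steel blade 65 mm long, 16 mm wide and 2.5 mm thick. Origin: centre of the handle's underside; x points along the blade, whose tip is 105 mm from the origin; the blade lies at half the handle's height (7 mm), so it is the same either way up
- pawn1: yellow plastic spare pawn, 35 mm high, 15 g, base a cylinder 24 mm across and 16 mm high with a ball 18 mm across on top (centre 26 mm up). Origin: centre of its underside, z up when standing. Three to five of the five are there
- pawn2: yellow plastic spare pawn, 35 mm high, 15 g, base a cylinder 24 mm across and 16 mm high with a ball 18 mm across on top (centre 26 mm up). Origin: centre of its underside, z up when standing. Three to five of the five are there
- pawn3: yellow plastic spare pawn, 35 mm high, 15 g, base a cylinder 24 mm across and 16 mm high with a ball 18 mm across on top (centre 26 mm up). Origin: centre of its underside, z up when standing. Three to five of the five are there
- pawn4: yellow plastic spare pawn, 35 mm high, 15 g, base a cylinder 24 mm across and 16 mm high with a ball 18 mm across on top (centre 26 mm up). Origin: centre of its underside, z up when standing. Three to five of the five are there
- pawn5: yellow plastic spare pawn, 35 mm high, 15 g, base a cylinder 24 mm across and 16 mm high with a ball 18 mm across on top (centre 26 mm up). Origin: centre of its underside, z up when standing. Three to five of the five are there
- knight: white porcelain knight, about 60 mm high, base 34 mm across, standing among the pawns, to be left upright. Origin: centre of its underside
- rook: dark wooden rook, 44 mm high, 32 mm across, standing just beyond the far edge of the felt mat; not needed. Origin: centre of its underside

How it is judged:
By the outcome, as a careful person would: the job done as asked, in the order asked, and still so for the second after the job is handed in, with the robot touching nothing.
Of pawn1, pawn2, pawn3, pawn4, pawn5 only 3 to 5 are there at a start; the rules pass over those that are not, and their reading is None.
At some moment in a run one of pawn1, pawn2, pawn3, pawn4, pawn5, blade may be knocked a few centimetres aside while the robot is not near it.
Once in a run the grip may slacken for a moment while it holds something.
It also fails if it takes over 210 s, if anything falls off the work surface, if the arm or the gripper's body presses on something with over 40 N, if the wrist force passes 120 N, or if a joint passes its speed limit or range.

## Working session

There is one attempt and no reset: what is moved stays moved. The work goes in short steps, Python scripts to look and compute and a shell command to move; the robot and the scene stay as the last step left them, time stands still between calls to the robot, and variables do not carry over. Pictures are saved under pics/ and viewed, at most 14 in all, crops included, and the job is handed in when it is done.

```bash
ls; mkdir -p pics
cat > h.py <<'E'
import numpy as np, cv2
from scipy.spatial.transform import Rotation as R
from workcell import sensors, imaging, workorder, env
def rot(q): return R.from_quat([q[1],q[2],q[3],q[0]]).as_matrix()
def cam(n):
    c=imaging.read_camera(n); r=np.array(c["rotation"],float)
    c["R"]=r if r.shape==(3,3) else rot(r); c["p"]=np.array(c["xyz"],float); return c
def cloud(c):
    z=c["z_map"]; v,u=np.mgrid[:z.shape[0],:z.shape[1]]
    P=np.stack([(u-c["cx"])/c["fx"]*z,(v-c["cy"])/c["fy"]*z,z],-1)
    return P@c["R"].T+c["p"]
def ray(c,u,v,h):
    d=c["R"]@np.array([(u-c["cx"])/c["fx"],(v-c["cy"])/c["fy"],1]); return c["p"]+d*(h-c["p"][2])/d[2]
def blobs(m,amin=30):
    n,l,s,ce=cv2.connectedComponentsWithStats(m.astype(np.uint8)); return [(s[i],ce[i],l==i) for i in range(1,n) if s[i][4]>=amin]
def st():
    s=sensors.get_state(); print("t",round(s["clock"],2),"tcp",np.round(s["tcp_pos"],4),"R",np.round(rot(s["orientation"]),3).tolist(),"F",np.round(s["wrist_force"],1),"gap",round(s["finger_gap"],4),"grip",s["grip_force"]); return s
E
python3 - <<'E'
from h import *
s=st();print(s["joint_pos"],env.grip_point_offset)
for n in("top","scene"):
    c=cam(n);print(n,c["p"],c["R"],c["fx"],c["cx"],c["cy"]);cv2.imwrite(f"pics/{n}0.png",c["color"])
    np.savez(f"{n}0.npz",**{k:c[k] for k in("color","z_map","fx","fy","cx","cy","R","p")})
E
```

```text
pics
t 0.0 tcp [0.2605 0.512  0.2304] R [[-0.891, 0.454, -0.001], [0.454, 0.891, -0.002], [0.0, -0.002, -1.0]] F [ 0.7  0.4 -0.3] gap 0.0854 grip 0.0
[9.60375375e-01 3.14043133e-01 4.49991238e-02 1.30360880e+00
 3.09996370e-05 1.43120881e+00] 0.0187
top [ 0.3971448  -0.01106737  1.08413833] [[-0.02502207 -0.98809983  0.15176499]
 [-0.99933026  0.02877801  0.02260229]
 [-0.02670082 -0.15109779 -0.98815815]] 419.46402107191625 282.63527510835746 208.65902362542062
scene [ 1.0070979  -0.38329047  0.87182765] [[ 0.60759389  0.64047808 -0.46969936]
 [ 0.79416555 -0.48139683  0.37088834]
 [ 0.01143407 -0.59836854 -0.80113941]] 428.53112589648686 279.76436014186993 214.59211925631809
```

View pics/top0.png

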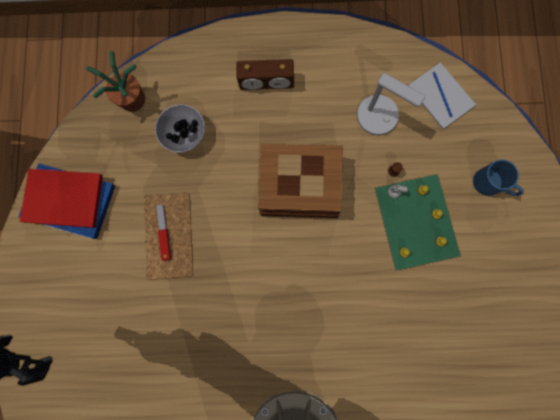

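View pics/scene0.png

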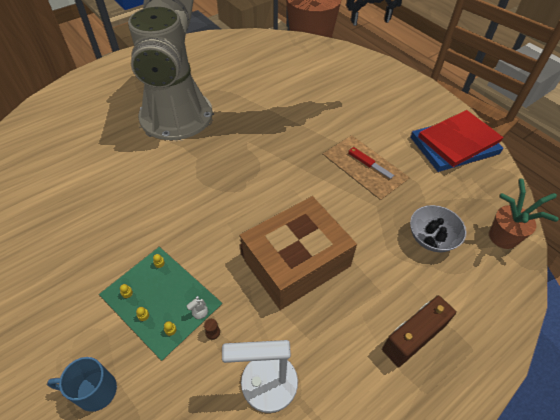

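Top view: box near (300,180) with its front toward the robot (image down = −x). Cork mat is at (168,235) with the opener: handle (164,244), blade toward (161,207). Felt mat holds five pawns, (405,252), (441,241), (437,213) and (423,189) plus one to be resolved by mask, and the knight (397,190).

```bash
cat >> h.py <<'E'
def pawns(c,amin=20,h=0.03):
    hsv=cv2.cvtColor(c["color"],cv2.COLOR_BGR2HSV)
    m=cv2.inRange(hsv,(20,150,90),(34,255,255))>0
    P=cloud(c); out=[]
    for s,ce,l in blobs(m,amin):
        p=ray(c,*ce,h); 
        if p[1]<0.6 and abs(p[0]-.45)<.3: out.append((np.round(p,4),s[4],np.round(ce)))
    return out
E
python3 - <<'E'
from h import *
c=dict(np.load("top0.npz")); P=cloud(c)
for o in pawns(c,8,0.024): print(o)
hsv=cv2.cvtColor(c["color"],cv2.COLOR_BGR2HSV)
# box: cover top by depth
m=(abs(P[...,2]-.096)<.006)&(np.hypot(P[...,0]-.5,P[...,1])<.2)
for s,ce,l in blobs(m,800):
    q=P[l][:,:2].astype(np.float32); print("cover",s,cv2.minAreaRect(q),P[l][:,2].mean())
red=(cv2.inRange(hsv,(0,150,80),(8,255,255))|cv2.inRange(hsv,(172,150,80),(180,255,255)))>0
for s,ce,l in blobs(red,40):
    q=P[l]; 
    if .1<np.median(q[:,1])<.45: 
        v,u=np.nonzero(l); q=np.array([ray(c,a,b,.017)[:2] for a,b in zip(u,v)],np.float32); print("handle",s,cv2.minAreaRect(q))
# mats
g=cv2.inRange(hsv,(60,80,20),(90,255,200))>0
for s,ce,l in blobs(g,1500): print("felt",cv2.minAreaRect(P[l][:,:2].astype(np.float32)))
x=P[...,0];y=P[...,1]
# blade: above mat, gray
bl=(hsv[...,1]<70)&(y>.15)&(y<.42)&(x>.3)&(x<.6)&(P[...,2]<.04)
for s,ce,l in blobs(bl,20): print("blade",s,cv2.minAreaRect(P[l][:,:2].astype(np.float32)))
w=(hsv[...,1]<60)&(hsv[...,2]>110)&(y<-.1)&(y>-.4)&(x>.3)&(x<.6)
for s,ce,l in blobs(w,20): print("knight",s,P[l].mean(0))
E
```

```text
(array([ 0.5991, -0.3457,  0.024 ]), np.int32(65), array([423., 189.]))
(array([ 0.536, -0.376,  0.024]), np.int32(71), array([437., 214.]))
(array([ 0.4666, -0.3807,  0.024 ]), np.int32(75), array([441., 241.]))
(array([ 0.4414, -0.288 ,  0.024 ]), np.int32(69), array([404., 252.]))
cover [ 258  148   84   63 4785] ((0.621684730052948, -0.03191317617893219), (0.1997901201248169, 0.151887446641922), 86.6038818359375) 0.09595500360639092
handle [158 229  12  32 273] ((0.47703397274017334, 0.3209987282752991), (0.07873337715864182, 0.023797132074832916), 7.497864723205566)
felt ((0.49719518423080444, -0.20621153712272644), (0.21547256410121918, 0.4205212891101837), 10.638656616210938)
blade [156 204  10  26 177] ((0.5507503747940063, 0.33306506276130676), (0.0671604573726654, 0.021422220394015312), 6.376040935516357)
knight [397 188  10   3  23] [ 0.59653546 -0.28612305  0.05445409]
knight [389 191   9   6  29] [ 0.5914297  -0.27180003  0.01543238]
```

Run:
```python
from h import *
c=dict(np.load("top0.npz")); P=cloud(c)
m=(abs(P[...,2]-.096)<.006)&(np.hypot(P[...,0]-.62,P[...,1])<.2)
for s,ce,l in blobs(m,800):
    r=cv2.minAreaRect(P[l][:,:2].astype(np.float32)); print("cover",s,r)
    a=np.deg2rad(r[2]-90) if r[1][0]>r[1][1] else np.deg2rad(r[2]); 
    if abs(a)>.8: a-=np.sign(a)*np.pi/2
    R2=np.array([[np.cos(a),-np.sin(a)],[np.sin(a),np.cos(a)]]); print("yaw",a)
    for n,v in dict(centre=(6,0),lip=(-81,0),hinge=(81,0),button=(-14,0),drawer_front_shut=(6-75-18,0)).items(): print(n,np.array(r[0])+R2@np.array(v)/1000)
h=np.array([.477,.3210]);b=np.array([.55075,.33307]);d=b-h;t=np.arctan2(d[1],d[0]);print("opener yaw",t,"grasp origin",h)
s=st();M=rot(s["orientation"]);g=np.array([h[0],h[1],.12])
print("tool shift mm",M.T@(g-s["tcp_pos"])*1000)
# y tool dir angle
print("turn to have tool x along opener", [np.arctan2(*( (M.T@np.array([np.cos(t),np.sin(t),0]))[[1,0]]))])
```

```text
cover [ 258  143   84   68 5430] ((0.6271225810050964, -0.03226657211780548), (0.19980508089065552, 0.16282886266708374), 86.57350158691406)
yaw -0.05980367912271037
centre [ 0.63311185 -0.03262518]
lip [ 0.54626739 -0.02742536]
hinge [ 0.70797778 -0.03710778]
button [ 0.61314761 -0.03142982]
drawer_front_shut [ 0.54027811 -0.02706675]
opener yaw 0.16222284375899215 grasp origin [0.477 0.321]
t 0.1 tcp [0.2606 0.5121 0.2305] R [[-0.891, 0.454, -0.001], [0.454, 0.891, -0.001], [0.0, -0.002, -1.0]] F [-0.   1.2 -0.4] gap 0.0853 grip 0.0
tool shift mm [-279.5720307   -71.90377743  110.55061998]
turn to have tool x along opener [np.float64(2.508530041609924)]
```

```bash
python3 -m handwheel '[[-50,-12,20,-0.12,0.7],[-100,-24,40,-0.25,0.7],[-150,-36,60,-0.38,0.7],[-200,-50,80,-0.5,0.7],[-250,-62,100,-0.6,0.7],[-280,-72,110,-0.633,0.7],[-280,-72,110,-0.633,0.7],[-280,-72,110,-0.633,0.7]]' 80
python3 - <<'E'
from h import *
s=st();c=cam("wrist");cv2.imwrite("pics/w1.png",c["color"])
hsv=cv2.cvtColor(c["color"],cv2.COLOR_BGR2HSV)
red=(cv2.inRange(hsv,(0,150,60),(8,255,255))|cv2.inRange(hsv,(172,150,60),(180,255,255)))>0
for b,ce,l in blobs(red,100):
    v,u=np.nonzero(l); q=np.array([ray(c,a,e,.018)[:2] for a,e in zip(u,v)],np.float32); print("handle",b,cv2.minAreaRect(q))
E
```

```text
clock: 0.9
tcp_pos: [0.4781, 0.3196, 0.12]
orientation: [-0.001, -0.079, 0.997, -0.0]
wrist_force: [0.4, 0.2, -0.4]
finger_gap: 0.0601
grip_force: 0.0
t 0.9 tcp [0.4781 0.3196 0.12  ] R [[-0.987, -0.158, -0.002], [-0.158, 0.987, -0.001], [0.002, -0.001, -1.0]] F [ 0.4  0.2 -0.4] gap 0.0601 grip 0.0
handle [ 266  157   37  114 3778] ((0.47817957401275635, 0.3213077187538147), (0.07960788160562515, 0.023655720055103302), 7.96789026260376)
handle [ 514  321   46   57 1325] ((0.5458394885063171, 0.5312373042106628), (0.06398765742778778, 0.026042165234684944), 60.212867736816406)
handle [504 397  14  21 118] ((0.6060416102409363, 0.5252661108970642), (0.02322445623576641, 0.004991928115487099), 47.0960693359375)
```

View pics/w1.png

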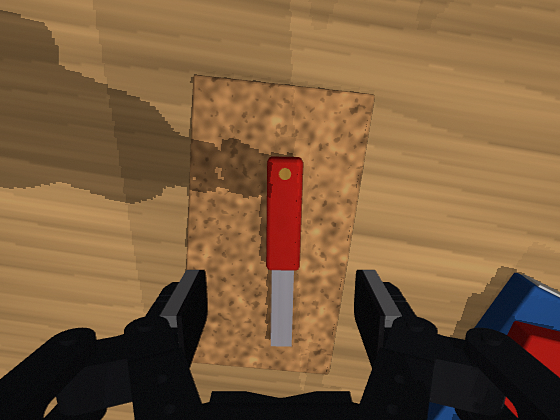

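```bash
python3 -m handwheel '[[0,1,50,0.02,0.6],[0,2,90,0.02,0.6],[0,2,114,0.02,0.6],[0,2,114,0.02,0.6],[0,2,114,0.02,0],[0,2,114,0.02,0],[0,2,114,0.02,0],[0,2,114,0.02,0]]' 100
python3 -m handwheel '[[0,0,0,0,0],[0,0,0,0,0]]'
```

```text
clock: 1.75
tcp_pos: [0.4787, 0.3247, 0.01]
orientation: [0.002, -0.071, 0.997, 0.001]
wrist_force: [-3.0, 1.0, 7.6]
finger_gap: 0.0207
grip_force: 98.7
clock: 1.95
tcp_pos: [0.4787, 0.3247, 0.01]
orientation: [0.002, -0.071, 0.997, 0.001]
wrist_force: [-2.4, 0.1, 7.5]
finger_gap: 0.021
grip_force: 98.7
```

```bash
python3 -m handwheel '[[0,0,-40,0,0],[0,0,-80,0,0],[0,0,-120,0.1,0],[0,0,-150,0.2,0],[0,0,-150,0.2,0],[0,0,-150,0.2,0]]'
python3 - <<'E'
from h import *
s=st();c=cam("wrist");cv2.imwrite("pics/w2.png",c["color"])
P=cloud(c);t=s["tcp_pos"];M=rot(s["orientation"])
hsv=cv2.cvtColor(c["color"],cv2.COLOR_BGR2HSV)
Q=(P-t)@M  # tool coords
near=(abs(Q[...,1])<.03)&(Q[...,2]<.03)&(Q[...,2]>-.02)&(Q[...,0]<-.045)&(Q[...,0]>-.2)&(c["z_map"]>0)
q=Q[near];print(len(q),"min x",q[:,0].min(), "yspan",q[:,1].min(),q[:,1].max())
for a in range(-130,-40,15):
    k=abs(q[:,0]*1000-a)<7
    if k.sum(): print(a,k.sum(),"y",np.median(q[k,1]),"z",np.median(q[k,2]))
E
```

```text
clock: 2.55
tcp_pos: [0.4783, 0.3237, 0.1591]
orientation: [0.002, 0.028, 1.0, 0.001]
wrist_force: [0.2, -0.6, -0.5]
finger_gap: 0.0208
grip_force: 98.3
t 2.55 tcp [0.4783 0.3237 0.1591] R [[-0.998, 0.057, 0.003], [0.057, 0.998, 0.002], [-0.003, 0.002, -1.0]] F [ 0.2 -0.6 -0.5] gap 0.0208 grip 98.2703447341919
698 min x -0.05650643450251594 yspan -0.00907022962150829 0.006777450878515573
-55 497 y -0.0008989358021320368 z -0.0017467219564230448
```

View pics/w2.png

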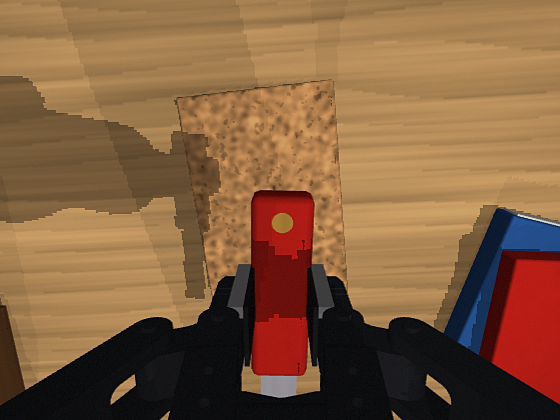

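```bash
cat > fit.py <<'E'
from h import *
s=st();c=cam("wrist");P=cloud(c);t=s["tcp_pos"];M=rot(s["orientation"])
hsv=cv2.cvtColor(c["color"],cv2.COLOR_BGR2HSV);Q=(P-t)@M
red=(cv2.inRange(hsv,(0,150,40),(10,255,255))|cv2.inRange(hsv,(170,150,40),(180,255,255)))>0
red&=(abs(Q[...,1])<.03)&(abs(Q[...,2])<.03)&(abs(Q[...,0])<.06)
b=max(blobs(red,50),key=lambda b:b[0][4]);q=Q[cv2.erode(b[2].astype(np.uint8),np.ones((3,3)))>0]
print("handle x",q[:,0].min(),q[:,0].max(),"top z fit dz/dx,z0",np.polyfit(q[:,0],q[:,2],1),"y fit",np.polyfit(q[:,0],q[:,1],1))
bl=(abs(Q[...,1])<.02)&(abs(Q[...,2])<.02)&(Q[...,0]<-.045)&(c["z_map"]>0)
q=Q[bl]
if len(q)>20:print("blade",len(q),q[:,0].min(),"z fit",np.polyfit(q[:,0],q[:,2],1),np.median(q,0))
blx=s["tcp_pos"]+M@np.array([-.105,0,-.0005]);print("tip if centred",blx)
E
python3 fit.py
```

```text
t 2.6 tcp [0.4773 0.3233 0.1576] R [[-0.998, 0.057, 0.001], [0.057, 0.998, 0.0], [-0.001, 0.0, -1.0]] F [-0.1  0.3 -1.9] gap 0.0205 grip 98.28518629074097
handle x -0.040157289171934514 0.039158321882850726 top z fit dz/dx,z0 [ 0.00843889 -0.00754048] y fit [ 0.01722637 -0.00024193]
blade 697 -0.05668307636256083 z fit [-0.02112236 -0.00287902] [-0.05019925 -0.00087248 -0.00183644]
tip if centred [0.58216136 0.31727362 0.15813241]
```

```bash
python3 -m handwheel '[[6,-40,0,0,0],[12,-85,0,0,0],[18,-130,0,0,0],[25,-175,0,0,0],[31,-220,0,0,0],[37,-265,0,0,0],[42,-310,0,0,0],[47,-345,0,0,0]]'
python3 -m handwheel '[[0,0,25,0,0],[0,0,50,0,0],[0,0,70,0,0],[0,0,70,0,0],[0,0,70,0,0]]'
cat > b.py <<'E'
from h import *
s=st();M=rot(s["orientation"]);import sys
a=-.0598;tip=s["tcp_pos"]+M@np.array([-.1055,0,-.0005]);R2=np.array([[np.cos(a),np.sin(a)],[-np.sin(a),np.cos(a)]])
print("tip in box frame mm",np.round((R2@(tip[:2]-[.63311,-.03263]))*1000,1),tip[2]*1000)
c=cam("scene")
x=int(sys.argv[2]) if len(sys.argv)>2 else 200;y=int(sys.argv[3]) if len(sys.argv)>3 else 140
if len(sys.argv)>1: cv2.imwrite("pics/"+sys.argv[1],cv2.resize(c["color"][y:y+180,x:x+220],None,fx=3,fy=3))
E
python3 b.py
```

```text
clock: 3.45
tcp_pos: [0.4089, -0.0202, 0.156]
orientation: [-0.001, 0.029, 1.0, 0.0]
wrist_force: [-0.3, -0.1, 0.2]
finger_gap: 0.0207
grip_force: 98.3
clock: 3.95
tcp_pos: [0.4095, -0.0182, 0.0866]
orientation: [-0.001, 0.029, 1.0, 0.0]
wrist_force: [0.0, -0.6, 0.2]
finger_gap: 0.0208
grip_force: 98.4
t 3.95 tcp [ 0.4095 -0.0182  0.0866] R [[-0.998, 0.057, -0.003], [0.057, 0.998, 0.001], [0.003, 0.001, -1.0]] F [ 0.  -0.6  0.2] gap 0.0208 grip 98.36458325386047
tip in box frame mm [-118.6    1.3] 86.84421869725955
```

```bash
python3 -m handwheel '[[0,0,6,0,0],[-10,0,6,0,0],[-20,-1,6,0,0],[-28,-1,6,0,0],[-34,-1,6,0,0],[-40,-1,6,0,0],[-40,-1,6,0,0]]'; python3 b.py b1.png
```

```text
clock: 4.7
tcp_pos: [0.4515, -0.0219, 0.0813]
orientation: [0.0, 0.029, 1.0, -0.0]
wrist_force: [-0.4, -0.5, -0.7]
finger_gap: 0.0207
grip_force: 98.4
t 4.7 tcp [ 0.4515 -0.0219  0.0813] R [[-0.998, 0.058, 0.001], [0.058, 0.998, -0.0], [-0.001, -0.0, -1.0]] F [-0.4 -0.5 -0.7] gap 0.0207 grip 98.39125871658325
tip in box frame mm [-76.4   0.1] 81.9054480877509
```

View pics/b1.png

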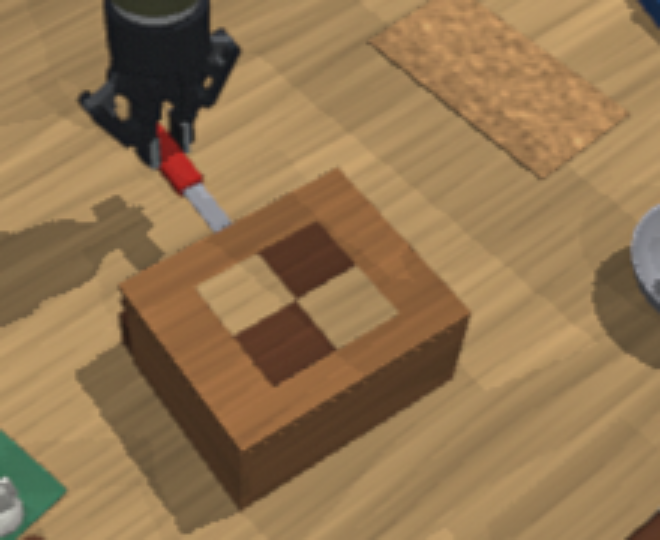

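```bash
python3 -m handwheel '[[0,0,-8,0,0],[0,0,-20,0,0],[-2,0,-33,0,0],[-4,0,-46,0,0],[-9,0,-60,0,0],[-15,0,-73,0,0],[-22,0,-84,0,0],[-27,0,-92,0,0]]'; python3 b.py b2.png 200 100
```

```text
clock: 5.55
tcp_pos: [0.4769, -0.0232, 0.1743]
orientation: [-0.0, 0.029, 1.0, 0.0]
wrist_force: [-2.3, 1.2, -1.6]
finger_gap: 0.021
grip_force: 98.3
t 5.55 tcp [ 0.4769 -0.0232  0.1743] R [[-0.998, 0.058, -0.001], [0.058, 0.998, 0.0], [0.001, 0.0, -1.0]] F [-2.3  1.2 -1.6] gap 0.021 grip 98.28521132469177
tip in box frame mm [-51.    0.3] 174.69072773760828
```

View pics/b2.png

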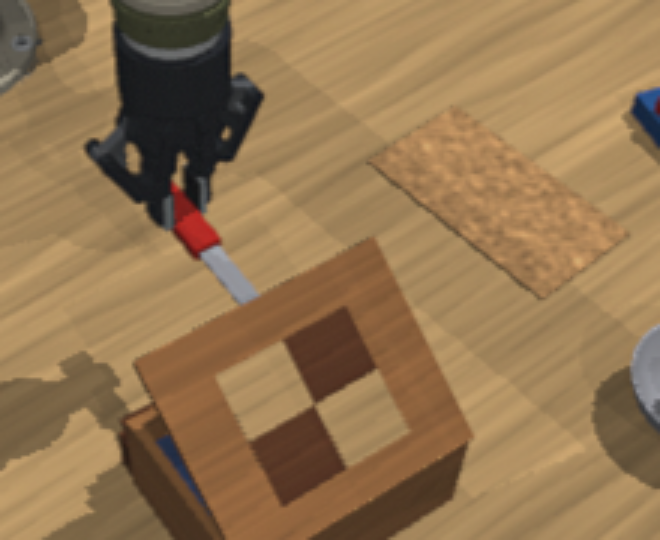

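```bash
python3 -m handwheel '[[-9,0,-12,0,0],[-19,0,-23,0,0],[-30,0,-33,0,0],[-43,0,-42,0,0],[-56,0,-49,0,0],[-70,0,-55,0,0],[-92,0,-62,0,0],[-114,0,-64,0,0]]'; python3 -m handwheel '[[-6,0,0,0,0],[-12,0,0,0,0],[-12,0,0,0,0]]'; python3 b.py b3.png 200 80
```

```text
clock: 6.4
tcp_pos: [0.5916, -0.0299, 0.2381]
orientation: [0.0, 0.029, 1.0, 0.0]
wrist_force: [-1.3, -0.2, 0.2]
finger_gap: 0.0204
grip_force: 98.4
clock: 6.7
tcp_pos: [0.603, -0.0306, 0.2368]
orientation: [-0.0, 0.029, 1.0, 0.0]
wrist_force: [0.6, -0.2, -0.5]
finger_gap: 0.0208
grip_force: 98.4
t 6.7 tcp [ 0.603  -0.0306  0.2368] R [[-0.998, 0.058, -0.001], [0.058, 0.998, 0.0], [0.001, 0.0, -1.0]] F [ 0.6 -0.2 -0.5] gap 0.0208 grip 98.39332938194275
tip in box frame mm [75.4  0.5] 237.21297922283622
```

View pics/b3.png

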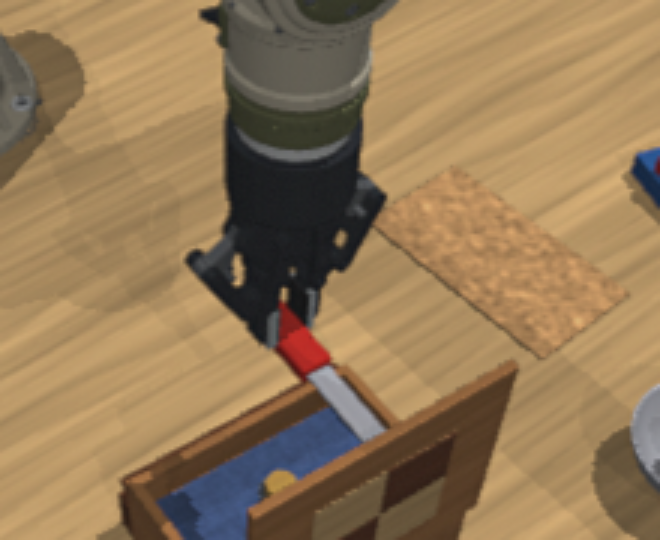

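```bash
python3 -m handwheel '[[45,0,0,0,0],[85,25,0,0,0],[110,65,0,0,0],[130,110,0,0,0],[140,155,0,0,0],[145,200,0,0,0],[145,245,0,0,0],[145,290,0,0,0]]'; python3 -m handwheel '[[0,45,0,0,0],[0,54,40,0,0],[0,54,90,0,0],[0,54,140,0,0],[0,54,140,0,0],[0,54,140,0,0]]'; python3 fit.py
```

```text
clock: 7.55
tcp_pos: [0.474, 0.2689, 0.2379]
orientation: [0.0, 0.029, 1.0, 0.0]
wrist_force: [1.1, 0.6, -0.4]
finger_gap: 0.0206
grip_force: 98.4
clock: 8.15
tcp_pos: [0.4773, 0.3207, 0.0977]
orientation: [-0.001, 0.029, 1.0, -0.0]
wrist_force: [-0.4, -0.4, 0.5]
finger_gap: 0.0209
grip_force: 98.4
t 8.15 tcp [0.4773 0.3207 0.0977] R [[-0.998, 0.058, -0.002], [0.058, 0.998, -0.001], [0.002, -0.001, -1.0]] F [-0.4 -0.4  0.5] gap 0.0209 grip 98.43944191932678
handle x -0.04048023494470597 0.03911953305346033 top z fit dz/dx,z0 [ 0.00712152 -0.00757078] y fit [ 0.01389973 -0.00019377]
blade 694 -0.057044180271429955 z fit [-0.01750101 -0.00273719] [-0.05023508 -0.00086211 -0.00188518]
tip if centred [0.58212466 0.31463471 0.0979524 ]
```

```bash
python3 -m handwheel '[[0,0,40,0,0],[0,0,70,0,0],[0,0,82,0,0],[0,0,87,0,0],[0,0,87,0,0],[0,0,87,0,0.2],[0,0,87,0,0.5],[0,0,87,0,0.5]]'; python3 -m handwheel '[[0,0,-10,0,0.5],[0,0,-40,0,0.5],[0,0,-90,0,0.5],[0,0,-140,0,0.3],[0,0,-180,0,0],[0,0,-180,0,0]]'
python3 - <<'E'
from h import *
s=st()
c=cam("top");cv2.imwrite("pics/t2.png",c["color"])
for o in pawns(c,8,0.024): print(o)
hsv=cv2.cvtColor(c["color"],cv2.COLOR_BGR2HSV);P=cloud(c)
m=(hsv[...,0]>15)&(hsv[...,0]<32)&(hsv[...,1]>120)&(P[...,0]>.5)&(P[...,0]<.7)&(abs(P[...,1]+.03)<.07)
for b,ce,l in blobs(m,15): print("btn",ce,ray(c,*ce,.0715),P[l].mean(0),b)
M=rot(s["orientation"]);g=np.array([.6131,-.0314,.2]);print(M.T@(g-s["tcp_pos"])*1000)
E
```

```text
clock: 9.0
tcp_pos: [0.4792, 0.3217, 0.0116]
orientation: [0.001, 0.029, 1.0, 0.001]
wrist_force: [-0.4, -0.6, 0.4]
finger_gap: 0.0429
grip_force: 0.0
clock: 9.6
tcp_pos: [0.4816, 0.323, 0.1984]
orientation: [0.006, 0.029, 1.0, 0.003]
wrist_force: [0.5, 0.6, -0.2]
finger_gap: 0.0006
grip_force: 0.0
t 9.6 tcp [0.4816 0.323  0.1984] R [[-0.998, 0.058, 0.012], [0.058, 0.998, 0.006], [-0.011, 0.006, -1.0]] F [ 0.5  0.6 -0.2] gap 0.0006 grip 0.0
(array([ 0.5988, -0.3455,  0.024 ]), np.int32(69), array([423., 190.]))
(array([ 0.5357, -0.3756,  0.024 ]), np.int32(71), array([437., 214.]))
(array([ 0.4667, -0.3805,  0.024 ]), np.int32(76), array([441., 241.]))
(array([ 0.4413, -0.288 ,  0.024 ]), np.int32(70), array([404., 252.]))
btn [299.93150685 184.53424658] [ 0.61149523 -0.03198928  0.0715    ] [ 0.61170678 -0.03201141  0.07048537] [296 180   9  10  73]
[-151.68028306 -346.18963784   -2.14953587]
```

View pics/t2.png

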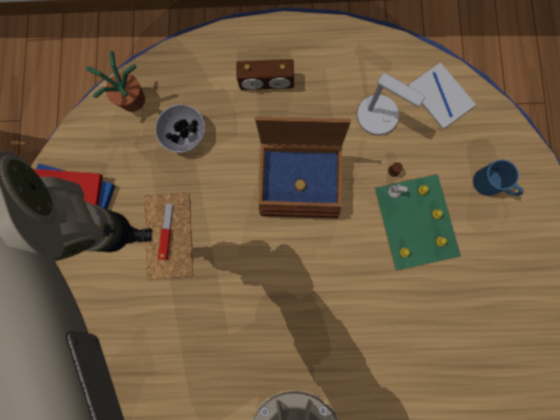

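```bash
python3 -m handwheel '[[-5,-45,0,0,0],[-10,-90,0,0,0],[-30,-135,0,0,0],[-55,-180,0,0,0],[-80,-225,0,0,0],[-105,-270,0,0,0],[-130,-310,0,0,0],[-152,-346,0,0,0]]'; python3 -m handwheel '[[0,0,40,0,0],[0,0,80,0,0],[0,0,105,0,0],[0,0,105,0,0],[0,0,105,0,0]]'; python3 b.py
```

```text
clock: 10.45
tcp_pos: [0.61, -0.0353, 0.1892]
orientation: [-0.001, 0.029, 1.0, 0.0]
wrist_force: [0.2, 0.4, 0.5]
finger_gap: -0.0
grip_force: 0.0
clock: 10.95
tcp_pos: [0.6093, -0.0328, 0.0848]
orientation: [-0.001, 0.029, 1.0, 0.0]
wrist_force: [0.0, 0.0, 0.2]
finger_gap: 0.0002
grip_force: 0.0
t 10.95 tcp [ 0.6093 -0.0328  0.0848] R [[-0.998, 0.058, -0.002], [0.058, 0.998, 0.0], [0.002, 0.0, -1.0]] F [0.  0.  0.2] gap 0.0002 grip 0.0
tip in box frame mm [81.7 -1.4] 85.07297949310895
```

Over the button; press down about 20 mm and lift.

```bash
python3 -m handwheel '[[-2,0,10,0,0],[-2,0,14,0,0],[-2,0,17,0,0],[-2,0,20,0,0],[-2,0,20,0,0]]';python3 -m handwheel '[[0,0,0,0,0],[0,0,-40,0,0],[0,0,-90,0,0],[0,0,-130,0,0],[0,0,-130,0,0],[0,0,-130,0,0]]'
python3 b.py b4.png 180 90
```

```text
clock: 11.5
tcp_pos: [0.6128, -0.0331, 0.0659]
orientation: [0.001, 0.029, 1.0, 0.0]
wrist_force: [0.6, 0.1, 6.1]
finger_gap: -0.0003
grip_force: 2.2
clock: 12.1
tcp_pos: [0.6124, -0.0332, 0.1961]
orientation: [0.001, 0.029, 1.0, -0.0]
wrist_force: [-0.0, 0.3, 0.1]
finger_gap: -0.0001
grip_force: 0.0
t 12.1 tcp [ 0.6124 -0.0332  0.1961] R [[-0.998, 0.058, 0.002], [0.058, 0.998, -0.0], [-0.002, -0.0, -1.0]] F [-0.   0.3  0.1] gap -0.0001 grip 0.0
tip in box frame mm [84.8 -1.6] 196.78214823123898
```

View pics/b4.png

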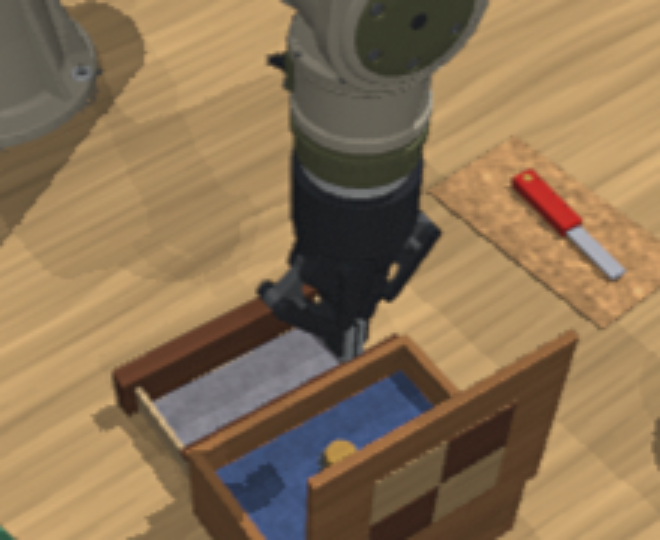

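Drawer is out with its floor visible around crop (250,385). The button is at (340,455), the cover is open and the opener is on the mat. Now the pawns, with the tool turned 90°.

```bash
cat > g.py <<'E'
from h import *
import sys
# usage: g.py x y z (world) | g.py d bx by z (box frame mm)
s=st();M=rot(s["orientation"]);a=-.0598;x=sys.argv[1:]
if x[0]=="d":
    w=np.array([.63311,-.03263])+np.array([[np.cos(a),-np.sin(a)],[np.sin(a),np.cos(a)]])@(np.array([float(x[1]),float(x[2])])/1000); g=np.array([*w,float(x[3])])
else: g=np.array([float(v) for v in x[:3]])
yx=np.arctan2(M[1,0],M[0,0])
print("goal",g,"tool shift",np.round(M.T@(g-s["tcp_pos"])*1000),"turn",yx-(np.pi/2+a),"j6",s["joint_pos"][5])
for o in pawns(cam("top"),8,.024): print(o)
E
python3 -m handwheel '[[20,-33,0,0.13,0.5],[40,-66,0,0.27,0.5],[60,-100,0,0.41,0.5],[80,-134,0,0.55,0.5],[100,-168,0,0.69,0.5],[120,-200,0,0.83,0.5],[140,-235,0,0.97,0.5],[156,-264,0,1.1,0.5]]' 40
python3 -m handwheel '[[0,0,20,0.13,0.5],[0,0,40,0.26,0.5],[0,0,60,0.39,0.5],[0,0,80,0.47,0.5],[0,0,80,0.47,0.5],[0,0,80,0.47,0.5]]'; python3 g.py .4413 -.288 .010
```

```text
clock: 12.95
tcp_pos: [0.4385, -0.2881, 0.1929]
orientation: [-0.002, 0.55, 0.835, 0.0]
wrist_force: [0.8, -0.2, 0.1]
finger_gap: 0.0428
grip_force: 0.0
clock: 13.55
tcp_pos: [0.4399, -0.2866, 0.1139]
orientation: [-0.002, 0.726, 0.687, -0.0]
wrist_force: [0.4, -0.1, 1.0]
finger_gap: 0.0426
grip_force: 0.0
t 13.55 tcp [ 0.4399 -0.2866  0.1139] R [[0.055, 0.998, -0.003], [0.998, -0.055, 0.003], [0.003, -0.003, -1.0]] F [ 0.4 -0.1  1. ] gap 0.0426 grip 0.0
goal [ 0.4413 -0.288   0.01  ] tool shift [ -2.   2. 104.] turn 0.0047771422398739105 j6 0.8953302636953467
(array([ 0.5988, -0.3455,  0.024 ]), np.int32(69), array([423., 190.]))
(array([ 0.5357, -0.3756,  0.024 ]), np.int32(71), array([437., 214.]))
(array([ 0.4412, -0.2879,  0.024 ]), np.int32(71), array([404., 252.]))
```

```bash
python3 -m handwheel '[[-2,2,40,0,0.5],[-2,2,80,0,0.5],[-2,2,104,0,0.5],[-2,2,104,0,0.5],[-2,2,104,0,0],[-2,2,104,0,0],[-2,2,104,0,0],[-2,2,104,0,0]]' 40; python3 -m handwheel '[[0,0,0,0,0],[0,0,-40,0,0],[0,0,-85,0,0],[0,0,-110,0,0],[0,0,-110,0,0]]'; python3 g.py d -128 -60 .12
```

```text
clock: 14.4
tcp_pos: [0.4442, -0.2908, 0.013]
orientation: [0.002, 0.727, 0.687, 0.0]
wrist_force: [0.4, -0.3, 4.3]
finger_gap: 0.0216
grip_force: 39.5
clock: 14.9
tcp_pos: [0.4454, -0.2919, 0.1261]
orientation: [0.004, 0.727, 0.687, 0.0]
wrist_force: [-0.1, -0.6, 0.9]
finger_gap: 0.0216
grip_force: 39.3
t 14.9 tcp [ 0.4454 -0.2919  0.1261] R [[0.057, 0.998, 0.007], [0.998, -0.057, -0.006], [-0.005, 0.007, -1.0]] F [-0.1 -0.6  0.9] gap 0.0216 grip 39.25102651119232
goal [ 0.50175294 -0.08487291  0.12      ] tool shift [210.  44.   5.] turn 0.002914779800746725 j6 0.8966892014179708
(array([ 0.5987, -0.3456,  0.024 ]), np.int32(68), array([423., 190.]))
(array([ 0.5377, -0.3773,  0.024 ]), np.int32(54), array([437., 213.]))
(array([ 0.4507, -0.3165,  0.024 ]), np.int32(42), array([415., 248.]))
```

```bash
python3 -m handwheel '[[40,8,0,0,0],[80,16,0,0,0],[120,25,0,0,0],[160,34,0,0,0],[195,41,0,0,0],[210,44,0,0,0],[210,44,0,0,0],[210,44,0,0,0]]'; python3 g.py d -128 -60 .021
```

```text
clock: 15.75
tcp_pos: [0.4981, -0.0823, 0.1202]
orientation: [-0.001, 0.727, 0.687, -0.001]
wrist_force: [1.0, 0.4, 0.1]
finger_gap: 0.0215
grip_force: 39.3
t 15.75 tcp [ 0.4981 -0.0823  0.1202] R [[0.056, 0.998, -0.002], [0.998, -0.056, 0.0], [0.0, -0.002, -1.0]] F [1.  0.4 0.1] gap 0.0215 grip 39.25576865673065
goal [ 0.50175294 -0.08487291  0.021     ] tool shift [-2.  4. 99.] turn 0.003813922448547613 j6 1.3041035875798452
(array([ 0.5988, -0.3455,  0.024 ]), np.int32(69), array([423., 190.]))
(array([ 0.5359, -0.3758,  0.024 ]), np.int32(72), array([437., 214.]))
(array([ 0.4655, -0.383 ,  0.024 ]), np.int32(46), array([442., 241.]))
```

```bash
python3 -m handwheel '[[-2,3,40,0,0],[-2,3,75,0,0],[-2,3,92,0,0],[-2,3,98,0,0],[-2,3,98,0,0],[-2,3,98,0,0.25],[-2,3,98,0,0.45],[-2,3,98,0,0.45]]'; python3 -m handwheel '[[0,0,-10,0,0.45],[0,0,-50,0,0.45],[0,0,-95,0,0.45],[-45,7,-100,0,0.5],[-95,16,-100,0,0.5],[-145,25,-100,0,0.5],[-190,33,-100,0,0.5],[-235,41,-100,0,0.5]]'; python3 -m handwheel '[[-40,7,0,0,0.5],[-53,9,0,0,0.5],[-53,9,0,0,0.5],[-53,9,0,0,0.5]]'; python3 g.py .5358 -.3757 .013;python3 b.py b5.png 130 110
```

```text
clock: 16.6
tcp_pos: [0.4885, -0.0845, 0.0197]
orientation: [-0.009, 0.728, 0.685, -0.008]
wrist_force: [-27.5, -3.2, 8.0]
finger_gap: 0.0377
grip_force: 0.0
clock: 17.4
tcp_pos: [0.5283, -0.3253, 0.1231]
orientation: [0.0, 0.728, 0.686, -0.0]
wrist_force: [1.3, 0.7, 0.8]
finger_gap: 0.0428
grip_force: 0.0
clock: 17.8
tcp_pos: [0.5342, -0.3746, 0.1226]
orientation: [-0.001, 0.727, 0.686, 0.0]
wrist_force: [-0.2, 0.6, -0.0]
finger_gap: 0.0427
grip_force: 0.0
t 17.8 tcp [ 0.5342 -0.3746  0.1226] R [[0.058, 0.998, -0.001], [0.998, -0.058, 0.002], [0.002, -0.001, -1.0]] F [-0.2  0.6 -0. ] gap 0.0427 grip 0.0
goal [ 0.5358 -0.3757  0.013 ] tool shift [ -1.   2. 110.] turn 0.001790221352243826 j6 0.8940728556092155
(array([ 0.5988, -0.3455,  0.024 ]), np.int32(69), array([423., 190.]))
(array([ 0.5359, -0.3757,  0.024 ]), np.int32(70), array([437., 214.]))
(array([ 0.4942, -0.0848,  0.024 ]), np.int32(50), array([322., 233.]))
(array([ 0.4666, -0.3802,  0.024 ]), np.int32(76), array([441., 241.]))
t 17.85 tcp [ 0.5345 -0.3739  0.1229] R [[0.057, 0.998, -0.001], [0.998, -0.057, 0.002], [0.001, -0.001, -1.0]] F [-0.3 -0.3 -0.1] gap 0.0427 grip 0.0
tip in box frame mm [ -77.7 -452. ] 123.26616004607214
```

View pics/b5.png

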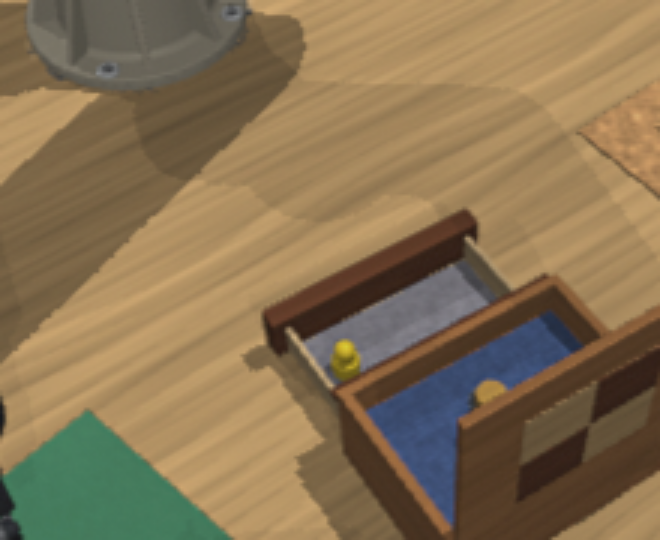

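Pawn 1 stands in the drawer at crop (345,358), but the gripper leaned on the box (27 N). I'll place the others 15 mm further out and with a smaller release opening.

```bash
python3 -m handwheel '[[-1,2,45,0,0.5],[-1,2,90,0,0.5],[-1,2,108,0,0.5],[-1,2,108,0,0.5],[-1,2,108,0,0],[-1,2,108,0,0],[-1,2,108,0,0],[-1,2,108,0,0]]' 40; python3 -m handwheel '[[0,0,0,0,0],[0,0,-40,0,0],[0,0,-85,0,0],[0,0,-110,0,0],[0,0,-110,0,0]]'; python3 g.py d -143 -20 .12
```

```text
clock: 18.7
tcp_pos: [0.5382, -0.377, 0.0171]
orientation: [0.002, 0.727, 0.687, 0.0]
wrist_force: [-0.7, 0.9, 2.9]
finger_gap: 0.0201
grip_force: 39.6
clock: 19.2
tcp_pos: [0.5394, -0.3784, 0.1308]
orientation: [0.005, 0.727, 0.687, 0.0]
wrist_force: [0.9, -0.9, -0.1]
finger_gap: 0.0204
grip_force: 39.1
t 19.2 tcp [ 0.5394 -0.3784  0.1308] R [[0.057, 0.998, 0.007], [0.998, -0.057, -0.006], [-0.006, 0.007, -1.0]] F [ 0.9 -0.9 -0.1] gap 0.0204 grip 39.11356329917908
goal [ 0.48917032 -0.04404795  0.12      ] tool shift [331. -69.   8.] turn 0.0026368398898790613 j6 0.8944645133066595
(array([ 0.5988, -0.3455,  0.024 ]), np.int32(69), array([423., 190.]))
(array([ 0.5576, -0.4206,  0.024 ]), np.int32(64), array([454., 205.]))
(array([ 0.494 , -0.0851,  0.024 ]), np.int32(50), array([322., 233.]))
(array([ 0.4665, -0.3803,  0.024 ]), np.int32(78), array([441., 241.]))
```

```bash
python3 -m handwheel '[[45,-9,0,0,0],[90,-18,0,0,0],[135,-28,0,0,0],[180,-37,0,0,0],[225,-46,0,0,0],[270,-56,0,0,0],[310,-64,0,0,0],[331,-69,0,0,0]]'; python3 -m handwheel '[[0,0,10,0,0],[0,0,10,0,0],[0,0,10,0,0]]'; python3 g.py d -143 -20 .024
```

```text
clock: 20.05
tcp_pos: [0.4846, -0.0387, 0.1236]
orientation: [-0.002, 0.726, 0.688, -0.001]
wrist_force: [1.0, -0.3, -0.3]
finger_gap: 0.0202
grip_force: 39.2
clock: 20.35
tcp_pos: [0.4867, -0.0426, 0.1142]
orientation: [-0.001, 0.727, 0.686, -0.001]
wrist_force: [-0.7, 0.7, -0.2]
finger_gap: 0.0204
grip_force: 39.2
t 20.35 tcp [ 0.4867 -0.0426  0.1142] R [[0.058, 0.998, -0.002], [0.998, -0.058, 0.0], [0.0, -0.002, -1.0]] F [-0.7  0.7 -0.2] gap 0.0204 grip 39.16124224662781
goal [ 0.48917032 -0.04404795  0.024     ] tool shift [-1.  3. 90.] turn 0.0018420721541683172 j6 1.3771705673915104
(array([ 0.5989, -0.3457,  0.024 ]), np.int32(68), array([423., 190.]))
(array([ 0.4665, -0.3806,  0.024 ]), np.int32(76), array([441., 241.]))
```

```bash
python3 -m handwheel '[[-1,2,40,0,0],[-1,2,70,0,0],[-1,2,82,0,0],[-1,2,88,0,0],[-1,2,88,0,0]]'; python3 -m handwheel '[[0,0,0,0,0.33],[0,0,0,0,0.33],[0,0,0,0,0.33]]'; python3 -m handwheel '[[0,0,-10,0,0.33],[0,0,-50,0,0.33],[0,0,-95,0,0.4],[-45,0,-100,0,0.5],[-90,0,-100,0,0.5],[-135,0,-100,0,0.5],[-180,0,-100,0,0.5],[-180,0,-100,0,0.5]]';  python3 g.py .4666 -.3804 .12
```

```text
clock: 20.9
tcp_pos: [0.4892, -0.0435, 0.0272]
orientation: [-0.0, 0.727, 0.686, -0.0]
wrist_force: [-0.6, 0.1, -0.3]
finger_gap: 0.0205
grip_force: 39.2
clock: 21.2
tcp_pos: [0.49, -0.0431, 0.0283]
orientation: [0.001, 0.727, 0.687, 0.001]
wrist_force: [-0.3, -0.2, 0.1]
finger_gap: 0.0279
grip_force: 0.0
clock: 22.0
tcp_pos: [0.4794, -0.2281, 0.1286]
orientation: [0.002, 0.729, 0.685, -0.0]
wrist_force: [-0.1, 0.2, 1.1]
finger_gap: 0.0428
grip_force: 0.0
t 22.0 tcp [ 0.4794 -0.2281  0.1286] R [[0.063, 0.998, 0.003], [0.998, -0.063, -0.003], [-0.003, 0.003, -1.0]] F [-0.1  0.2  1.1] gap 0.0428 grip 0.0
goal [ 0.4666 -0.3804  0.12  ] tool shift [-153.   -3.    9.] turn -0.003117417629967756 j6 1.03905178279023
(array([ 0.4942, -0.085 ,  0.024 ]), np.int32(51), array([322., 233.]))
(array([ 0.489 , -0.0465,  0.024 ]), np.int32(51), array([307., 236.]))
```

```bash
python3 -m handwheel '[[-45,-1,3,0,0.5],[-90,-2,6,0,0.5],[-130,-3,9,0,0.5],[-153,-3,9,0,0.5],[-153,-3,9,0,0.5],[-153,-3,9,0,0.5]]'; python3 g.py .4666 -.3804 .015
```

```text
clock: 22.65
tcp_pos: [0.4672, -0.3741, 0.1184]
orientation: [-0.001, 0.727, 0.687, 0.0]
wrist_force: [-0.5, 1.6, 0.5]
finger_gap: 0.0427
grip_force: 0.0
t 22.65 tcp [ 0.4672 -0.3741  0.1184] R [[0.057, 0.998, -0.0], [0.998, -0.057, 0.001], [0.001, -0.0, -1.0]] F [-0.5  1.6  0.5] gap 0.0427 grip 0.0
goal [ 0.4666 -0.3804  0.015 ] tool shift [ -6.  -0. 103.] turn 0.003190747911100633 j6 0.8178364854099985
(array([ 0.5994, -0.3452,  0.024 ]), np.int32(65), array([423., 189.]))
(array([ 0.4941, -0.0849,  0.024 ]), np.int32(51), array([322., 233.]))
(array([ 0.489 , -0.0469,  0.024 ]), np.int32(51), array([307., 236.]))
(array([ 0.4666, -0.3804,  0.024 ]), np.int32(77), array([441., 241.]))
```

```bash
python3 -m handwheel '[[-5,0,45,0,0.5],[-5,0,90,0,0.5],[-5,0,103,0,0.5],[-5,0,103,0,0.5],[-5,0,103,0,0],[-5,0,103,0,0],[-5,0,103,0,0],[-5,0,103,0,0]]' 40; python3 -m handwheel '[[0,0,0,0,0],[0,0,-40,0,0],[0,0,-85,0,0],[0,0,-110,0,0],[0,0,-110,0,0]]'; python3 g.py d -143 20 .12
```

```text
clock: 23.5
tcp_pos: [0.4683, -0.3813, 0.0176]
orientation: [0.002, 0.727, 0.687, 0.0]
wrist_force: [-0.0, 2.0, 6.5]
finger_gap: 0.0197
grip_force: 40.0
clock: 24.0
tcp_pos: [0.4692, -0.3829, 0.1311]
orientation: [0.005, 0.727, 0.687, 0.0]
wrist_force: [-0.4, -1.0, -0.7]
finger_gap: 0.0199
grip_force: 39.1
t 24.0 tcp [ 0.4692 -0.3829  0.1311] R [[0.057, 0.998, 0.007], [0.998, -0.057, -0.007], [-0.007, 0.007, -1.0]] F [-0.4 -1.  -0.7] gap 0.0199 grip 39.0997713804245
goal [ 0.4915609  -0.00411945  0.12      ] tool shift [379.   1.   8.] turn 0.0025896318671203566 j6 0.8109859519947644
(array([ 0.5989, -0.3453,  0.024 ]), np.int32(66), array([423., 190.]))
(array([ 0.4942, -0.085 ,  0.024 ]), np.int32(49), array([322., 233.]))
(array([ 0.4889, -0.0467,  0.024 ]), np.int32(50), array([307., 236.]))
(array([ 0.478 , -0.4269,  0.024 ]), np.int32(76), array([459., 236.]))
```

```bash
python3 -m handwheel '[[50,0,0,0,0],[100,0,0,0,0],[150,0,0,0,0],[200,0,0,0,0],[250,0,0,0,0],[300,0,4,0,0],[345,0,8,0,0],[375,1,10,0,0]]'; python3 -m handwheel '[[4,0,6,0,0],[4,0,6,0,0],[4,0,6,0,0]]'; python3 g.py d -143 20 .025
```

```text
clock: 24.85
tcp_pos: [0.4874, -0.0029, 0.1138]
orientation: [-0.001, 0.726, 0.687, -0.001]
wrist_force: [0.3, -0.4, -0.9]
finger_gap: 0.0197
grip_force: 39.1
clock: 25.15
tcp_pos: [0.4889, -0.0027, 0.1086]
orientation: [-0.0, 0.727, 0.686, -0.001]
wrist_force: [-0.1, -0.6, 0.3]
finger_gap: 0.0202
grip_force: 39.1
t 25.15 tcp [ 0.4889 -0.0027  0.1086] R [[0.058, 0.998, -0.001], [0.998, -0.058, -0.0], [-0.0, -0.001, -1.0]] F [-0.1 -0.6  0.3] gap 0.0202 grip 39.14060711860657
goal [ 0.4915609  -0.00411945  0.025     ] tool shift [-1.  3. 84.] turn 0.0021439374679323997 j6 1.4589076796468112
(array([ 0.5989, -0.3457,  0.024 ]), np.int32(68), array([423., 190.]))
(array([ 0.4927, -0.0866,  0.024 ]), np.int32(36), array([323., 234.]))
```

```bash
python3 -m handwheel '[[-1,2,40,0,0],[-1,2,65,0,0],[-1,2,78,0,0],[-1,2,84,0,0],[-1,2,84,0,0]]'; python3 -m handwheel '[[0,0,0,0,0.33],[0,0,0,0,0.33],[0,0,0,0,0.33]]'; python3 -m handwheel '[[0,0,-10,0,0.33],[0,0,-50,0,0.33],[0,0,-95,0,0.4],[-45,10,-100,0,0.5],[-90,20,-100,0,0.5],[-135,30,-100,0,0.5],[-180,40,-100,0,0.5],[-180,40,-100,0,0.5]]';  python3 g.py .5989 -.3456 .12
```

```text
clock: 25.7
tcp_pos: [0.492, -0.0044, 0.0254]
orientation: [0.0, 0.728, 0.686, 0.0]
wrist_force: [1.2, 0.1, 0.6]
finger_gap: 0.0201
grip_force: 39.5
clock: 26.0
tcp_pos: [0.4917, -0.0034, 0.0257]
orientation: [0.0, 0.727, 0.686, 0.0]
wrist_force: [-0.5, 0.0, -0.1]
finger_gap: 0.0284
grip_force: 0.0
clock: 26.8
tcp_pos: [0.5226, -0.1906, 0.1264]
orientation: [0.002, 0.729, 0.685, 0.0]
wrist_force: [0.2, 1.4, -0.4]
finger_gap: 0.0427
grip_force: 0.0
t 26.8 tcp [ 0.5226 -0.1906  0.1264] R [[0.063, 0.998, 0.003], [0.998, -0.063, -0.003], [-0.003, 0.003, -1.0]] F [ 0.2  1.4 -0.4] gap 0.0427 grip 0.0
goal [ 0.5989 -0.3456  0.12  ] tool shift [-150.   86.    7.] turn -0.0028422878962821585 j6 1.1400756048085867
(array([ 0.4937, -0.0848,  0.024 ]), np.int32(55), array([322., 233.]))
(array([ 0.4907, -0.0074,  0.024 ]), np.int32(51), array([291., 235.]))
(array([ 0.4884, -0.0465,  0.024 ]), np.int32(49), array([307., 236.]))
```

```bash
python3 -m handwheel '[[-40,23,3,0,0.5],[-80,46,6,0,0.5],[-120,69,7,0,0.5],[-150,86,7,0,0.5],[-152,87,7,0,0.5],[-152,87,7,0,0.5]]'; python3 g.py .5989 -.3456 .016
```

```text
clock: 27.45
tcp_pos: [0.5991, -0.3409, 0.1179]
orientation: [-0.001, 0.727, 0.687, 0.0]
wrist_force: [0.3, 0.5, -0.3]
finger_gap: 0.043
grip_force: 0.0
t 27.45 tcp [ 0.5991 -0.3409  0.1179] R [[0.057, 0.998, -0.001], [0.998, -0.057, 0.001], [0.001, -0.001, -1.0]] F [ 0.3  0.5 -0.3] gap 0.043 grip 0.0
goal [ 0.5989 -0.3456  0.016 ] tool shift [ -5.   0. 102.] turn 0.002944339313327937 j6 0.9937725384629801
(array([ 0.5988, -0.3455,  0.024 ]), np.int32(69), array([423., 190.]))
(array([ 0.4935, -0.0848,  0.024 ]), np.int32(56), array([322., 234.]))
(array([ 0.4907, -0.0074,  0.024 ]), np.int32(51), array([291., 235.]))
(array([ 0.4885, -0.0467,  0.024 ]), np.int32(49), array([307., 236.]))
```

```bash
python3 -m handwheel '[[-4,0,45,0,0.5],[-4,0,88,0,0.5],[-4,0,102,0,0.5],[-4,0,102,0,0.5],[-4,0,102,0,0],[-4,0,102,0,0],[-4,0,102,0,0],[-4,0,102,0,0]]' 40; python3 -m handwheel '[[0,0,0,0,0],[0,0,-40,0,0],[0,0,-85,0,0],[0,0,-110,0,0],[0,0,-110,0,0]]'; python3 g.py d -143 60 .12
```

```text
clock: 28.3
tcp_pos: [0.6008, -0.3469, 0.0201]
orientation: [0.003, 0.727, 0.687, 0.001]
wrist_force: [-2.4, 1.7, 7.1]
finger_gap: 0.0149
grip_force: 65.3
clock: 28.8
tcp_pos: [0.6023, -0.348, 0.1342]
orientation: [0.006, 0.727, 0.687, 0.001]
wrist_force: [-0.0, -0.9, 0.4]
finger_gap: 0.0147
grip_force: 63.3
t 28.8 tcp [ 0.6023 -0.348   0.1342] R [[0.057, 0.998, 0.01], [0.998, -0.057, -0.007], [-0.007, 0.011, -1.0]] F [-0.  -0.9  0.4] gap 0.0147 grip 63.31920209850068
goal [0.49395147 0.03580905 0.12      ] tool shift [ 377. -130.   10.] turn 0.0028967068347398595 j6 0.9883785002235003
(array([ 0.6292, -0.3838,  0.024 ]), np.int32(36), array([437., 177.]))
(array([ 0.4937, -0.0848,  0.024 ]), np.int32(55), array([322., 233.]))
(array([ 0.4907, -0.0074,  0.024 ]), np.int32(51), array([291., 235.]))
(array([ 0.4886, -0.0464,  0.024 ]), np.int32(50), array([307., 236.]))
```

```bash
python3 -c "
from h import *
c=cam('wrist');cv2.imwrite('pics/w3.png',c['color']);st()"
```

```text
t 28.9 tcp [ 0.6    -0.3464  0.1286] R [[0.057, 0.998, 0.003], [0.998, -0.057, -0.002], [-0.002, 0.004, -1.0]] F [-0.1 -0.4 -0.2] gap 0.0152 grip 63.31511383570614
```

View pics/w3.png

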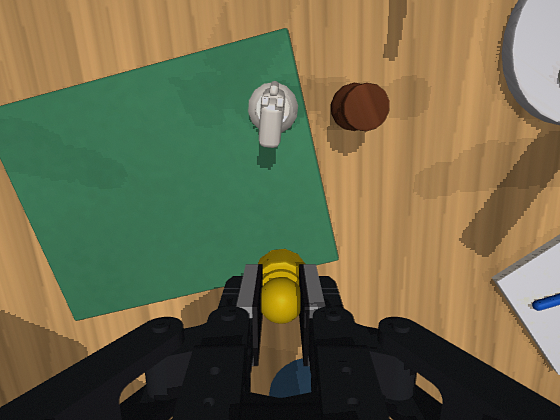

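Pawn 4 is held upright by its ball at (282,298), knight standing at (272,108). Carrying on.

```bash
python3 -m handwheel '[[40,-14,0,0,0],[85,-29,0,0,0],[130,-45,0,0,0],[175,-60,0,0,0],[220,-76,0,0,0],[265,-91,0,0,0],[310,-107,0,0,0],[355,-122,0,0,0]]'; python3 -m handwheel '[[20,-7,0,0,0],[23,-8,8,0,0],[23,-8,8,0,0],[23,-8,8,0,0]]'; python3 g.py d -143 60 .029
```

```text
clock: 29.7
tcp_pos: [0.4955, 0.0175, 0.1251]
orientation: [-0.001, 0.727, 0.687, -0.001]
wrist_force: [0.3, 1.0, 0.6]
finger_gap: 0.0147
grip_force: 63.3
clock: 30.1
tcp_pos: [0.4906, 0.0382, 0.1174]
orientation: [-0.0, 0.727, 0.686, -0.001]
wrist_force: [0.6, 0.0, 0.1]
finger_gap: 0.0148
grip_force: 63.3
t 30.1 tcp [0.4906 0.0382 0.1174] R [[0.058, 0.998, -0.001], [0.998, -0.058, -0.0], [-0.0, -0.001, -1.0]] F [0.6 0.  0.1] gap 0.0148 grip 63.332438065699534
goal [0.49395147 0.03580905 0.029     ] tool shift [-2.  4. 88.] turn 0.0019463713464873411 j6 1.5433529553997682
(array([ 0.4927, -0.085 ,  0.024 ]), np.int32(50), array([322., 234.]))
(array([ 0.4894, -0.0083,  0.024 ]), np.int32(40), array([292., 236.]))
(array([ 0.4869, -0.0466,  0.024 ]), np.int32(42), array([307., 237.]))
```

```bash
python3 -m handwheel '[[-2,3,40,0,0],[-2,3,65,0,0],[-2,3,80,0,0],[-2,3,87,0,0],[-2,3,87,0,0]]'; python3 -m handwheel '[[0,0,0,0,0.2],[0,0,0,0,0.33],[0,0,0,0,0.33]]'; python3 -m handwheel '[[0,0,-10,0,0.33],[0,0,-50,0,0.33],[0,0,-95,0,0.3],[0,-45,-100,0,0],[0,-90,-100,0,0],[0,-120,-100,0,0],[0,-120,-100,0,0]]';  python3 g.py d -240 0 .12; python3 b.py b6.png 130 110
```

```text
clock: 30.65
tcp_pos: [0.4933, 0.036, 0.0305]
orientation: [-0.001, 0.728, 0.686, -0.001]
wrist_force: [0.0, -0.3, -0.1]
finger_gap: 0.0149
grip_force: 63.3
clock: 30.95
tcp_pos: [0.4945, 0.0368, 0.0322]
orientation: [0.001, 0.727, 0.687, 0.001]
wrist_force: [-0.4, 0.4, 0.1]
finger_gap: 0.0281
grip_force: 0.0
clock: 31.65
tcp_pos: [0.3694, 0.0444, 0.1318]
orientation: [-0.001, 0.727, 0.687, -0.001]
wrist_force: [1.3, 0.4, 0.8]
finger_gap: 0.0003
grip_force: 0.0
t 31.65 tcp [0.3694 0.0444 0.1318] R [[0.056, 0.998, -0.002], [0.998, -0.056, 0.0], [0.0, -0.002, -1.0]] F [1.3 0.4 0.8] gap 0.0003 grip 0.0
goal [ 0.393539   -0.01828655  0.12      ] tool shift [-61.  28.  12.] turn 0.003458815805814419 j6 1.5299307533717876
(array([0.4936, 0.035 , 0.024 ]), np.int32(51), array([275., 235.]))
(array([ 0.4935, -0.0848,  0.024 ]), np.int32(56), array([322., 234.]))
(array([ 0.4908, -0.0072,  0.024 ]), np.int32(52), array([291., 235.]))
(array([ 0.4886, -0.0462,  0.024 ]), np.int32(49), array([307., 236.]))
t 31.7 tcp [0.3725 0.044  0.1323] R [[0.056, 0.998, 0.001], [0.998, -0.056, -0.0], [0.0, 0.001, -1.0]] F [ 0.6 -0.9 -0.3] gap -0.0001 grip 0.0
tip in box frame mm [-264.4  -44.6] 132.82431228802213
```

View pics/b6.png

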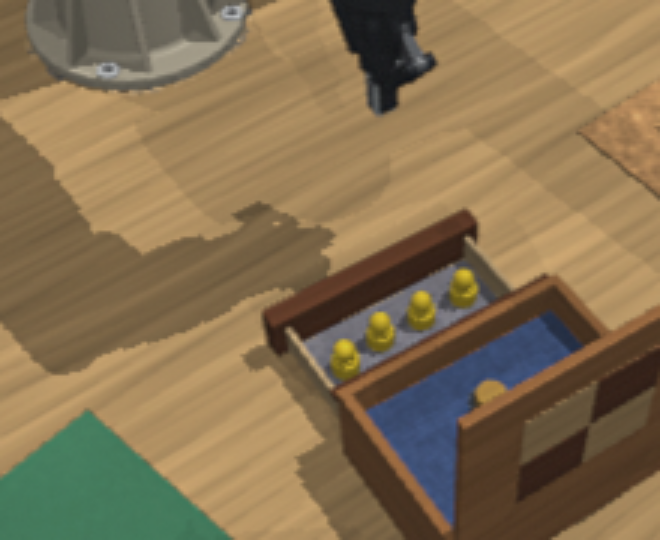

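```bash
python3 -m handwheel '[[-8,5,0,-0.14,0],[-16,10,0,-0.28,0],[-24,15,0,-0.42,0],[-32,20,0,-0.56,0],[-40,25,0,-0.7,0],[-48,30,0,-0.84,0],[-56,35,0,-0.98,0],[-61,40,0,-1.1,0]]'; python3 -m handwheel '[[0,0,30,-0.14,0],[0,0,60,-0.28,0],[0,0,80,-0.42,0],[0,0,96,-0.47,0],[0,0,96,-0.47,0],[0,0,96,-0.47,0]]'; python3 g.py d -190 0 .035
```

```text
clock: 32.55
tcp_pos: [0.4125, -0.0204, 0.1318]
orientation: [0.001, 0.258, 0.966, 0.0]
wrist_force: [-0.4, -0.5, 0.3]
finger_gap: -0.0004
grip_force: 0.0
clock: 33.15
tcp_pos: [0.4114, -0.0197, 0.0356]
orientation: [0.0, 0.03, 1.0, 0.0]
wrist_force: [0.7, -0.9, -0.2]
finger_gap: 0.0
grip_force: 0.0
t 33.15 tcp [ 0.4114 -0.0197  0.0356] R [[-0.998, 0.059, 0.0], [0.059, 0.998, 0.0], [-0.0, 0.0, -1.0]] F [ 0.7 -0.9 -0.2] gap 0.0 grip 0.0
goal [ 0.44344962 -0.02127477  0.035     ] tool shift [-32.   0.   1.] turn 1.571382139405666 j6 -0.1842371657353283
(array([ 0.4947, -0.0851,  0.024 ]), np.int32(49), array([322., 233.]))
```

```bash
for i in 1; do python3 -m handwheel '[[-4,0,0,0,0],[-8,0,0,0,0],[-11,0,0,0,0],[-14,0,0,0,0],[-18,0,0,0,0],[-23,0,0,0,0],[-28,0,0,0,0],[-34,0,0,0,0]]'; python3 -m handwheel '[[-6,0,0,0,0],[-12,0,0,0,0],[-18,0,0,0,0],[-24,0,0,0,0],[-30,0,0,0,0],[-36,0,0,0,0],[-42,0,0,0,0],[-48,0,0,0,0]]'; python3 -m handwheel '[[-6,0,0,0,0],[-11,0,0,0,0],[-16,0,0,0,0],[-20,0,0,0,0],[-23,0,0,0,0],[-26,0,0,0,0],[-28,0,0,0,0],[-28,0,0,0,0]]';done; python3 b.py b7.png 130 110
```

```text
clock: 34.0
tcp_pos: [0.4444, -0.0214, 0.0352]
orientation: [-0.0, 0.029, 1.0, 0.0]
wrist_force: [-2.1, -0.3, 1.5]
finger_gap: -0.0002
grip_force: 1.0
clock: 34.8
tcp_pos: [0.4926, -0.0243, 0.0352]
orientation: [-0.0, 0.029, 1.0, -0.0]
wrist_force: [-3.0, -0.4, 0.3]
finger_gap: -0.0001
grip_force: 1.2
clock: 35.6
tcp_pos: [0.5196, -0.0258, 0.0352]
orientation: [-0.001, 0.029, 1.0, -0.0]
wrist_force: [-3.9, -0.9, 1.8]
finger_gap: 0.0001
grip_force: 2.1
t 35.6 tcp [ 0.5196 -0.0258  0.0352] R [[-0.998, 0.058, -0.001], [0.058, 0.998, -0.0], [0.001, -0.0, -1.0]] F [-3.9 -0.9  1.8] gap 0.0001 grip 2.1425697952508926
tip in box frame mm [-8.2  0.2] 35.583794694383904
```

View pics/b7.png

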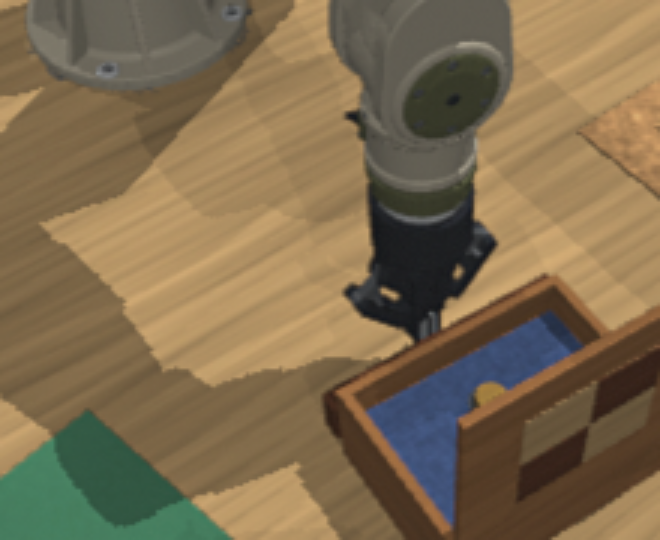

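The drawer is nearly shut (panel at about crop (330,400)). I'll push the last ~15 mm.

```bash
python3 -m handwheel '[[-3,0,0,0,0],[-6,0,0,0,0],[-9,0,0,0,0],[-11,0,0,0,0],[-13,0,0,0,0],[-15,0,0,0,0],[-15,0,0,0,0]]'; python3 b.py
```

```text
clock: 36.35
tcp_pos: [0.5334, -0.0265, 0.0352]
orientation: [-0.002, 0.029, 1.0, -0.0]
wrist_force: [-7.7, -1.8, 4.4]
finger_gap: 0.0001
grip_force: 3.8
t 36.35 tcp [ 0.5334 -0.0265  0.0352] R [[-0.998, 0.058, -0.003], [0.058, 0.998, 0.0], [0.003, -0.0, -1.0]] F [-7.7 -1.8  4.4] gap 0.0001 grip 3.820861391723156
tip in box frame mm [5.6 0.3] 35.31333422343536
```

Force has reached 7.7 N; push a few mm more for certainty, then retreat and look.

```bash
python3 -m handwheel '[[-2,0,0,0,0],[-4,0,0,0,0],[-5,0,0,0,0],[-5,0,0,0,0]]'; python3 -m handwheel '[[5,0,0,0,0],[10,0,0,0,0],[30,0,0,0,0],[70,0,-20,0,0],[110,0,-60,0,0],[110,0,-105,0,0],[110,0,-105,0,0],[110,0,-105,0,0]]'
python3 - <<'E'
from h import *
st();c=cam("top");d=cam("scene")
print(pawns(c,8,.024))
cv2.imwrite("pics/fin.png",np.vstack([cv2.resize(c["color"][100:290,130:480],(600,300)),cv2.resize(d["color"][110:350,80:520],(600,300))]))
E
```

```text
clock: 36.8
tcp_pos: [0.5336, -0.0265, 0.035]
orientation: [-0.006, 0.029, 1.0, -0.0]
wrist_force: [-20.6, -2.0, 15.1]
finger_gap: -0.0001
grip_force: 10.0
clock: 37.6
tcp_pos: [0.4329, -0.0209, 0.1424]
orientation: [0.004, 0.029, 1.0, -0.0]
wrist_force: [0.0, -0.5, -0.2]
finger_gap: -0.0001
grip_force: 0.0
t 37.6 tcp [ 0.4329 -0.0209  0.1424] R [[-0.998, 0.058, 0.007], [0.058, 0.998, -0.001], [-0.007, -0.0, -1.0]] F [ 0.  -0.5 -0.2] gap -0.0001 grip 0.0
[]
```

View pics/fin.png

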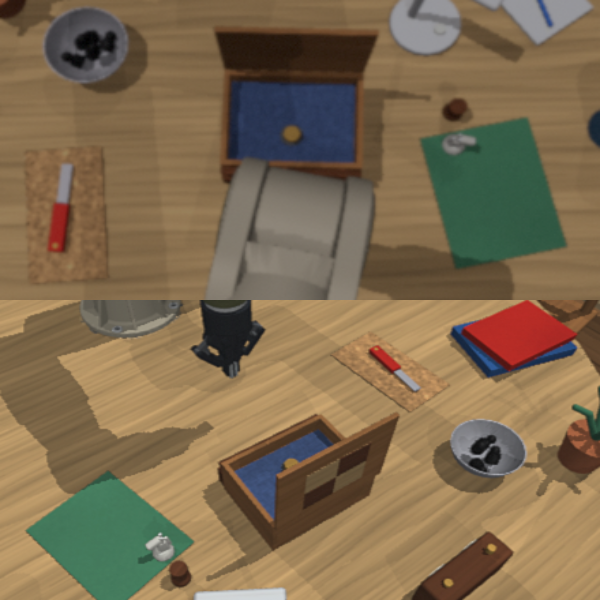

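The drawer stays shut after the retreat, the cover is open, the opener is on the mat and the knight is upright. No pawn is left on the table.

```bash
python3 -c "
from workcell import workorder
print(workorder.hand_in())"
```

```text
the job is handed in; nothing more can be done
None
```

The job is handed in: I levered the cover open with the opener and put the opener back on the cork mat, all four yellow pawns present are in the drawer, the drawer was pushed to its stop and stayed shut, and the knight is upright; the gripper once leaned on the box at about 27 N (limit 40 N), and the hand-in returned no verdict.

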